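# Lay each dyed heel on its own shoe for heeling

## Robot

A 6-joint arm with a two-finger parallel gripper is mounted at the origin on the work surface. World frame = base frame: x ahead of the robot, y to its left, z up, the work surface at z = 0. Lengths are in mm, angles in rad, forces in N, time in s.
With the tool pointing down it reaches from about 275 to 725 mm from the base axis. Payload 15.9 kg.
Tool frame: the origin (TCP) lies at the very end of the fingers, on their centre line; the grasp point (between the pads) lies 19 mm behind it (ctrl.tcp_to_grasp is the distance from the TCP to the grasp point, in mm); z points along the fingers, y is the line along which they close (so a half turn about z gives the same grasp; the last joint's range is limited). The gripper opens to 85 mm and grips with 20 to 120 N. Pads are 22 mm wide; open, the fingers measure 114 mm over their backs; the gripper's body (76 mm by 85 mm) begins 54 mm behind the grasp point. The pads swing forward as they close: fully open they stand 13 mm farther back than shut.
Start: joints at [1.314, 0.213, -0.034, 1.323, 0, 1.571], TCP at [126.988, 483.59, 193.606] pointing down, gripper open.
Joint ranges: [-2.98, 2.98], [-0.74, 1.72], [-1.14, 1.35], [-2.1, 2.04], [-1.57, 1.44], [-3.14, 3.14]. Speed limits (rad/s): [1.89, 1.89, 2.39, 2.57, 3.14, 3.14].

## Interface

Orientations are given as a unit quaternion [w, x, y, z].
In Python, from station import readout, get_image, ctrl gives the robot as it stands.
- The arm moves only by the tool send_rows, never from a script. Its argument "series" is a list that holds one entry, the list of rows, each a list of 6 numbers: the shift along the tool's x, y, z normalised to -1 to 1, where 1 is 500 mm, then the turn, a rotation vector about the tool's x, y, z normalised to -1 to 1, where 1 is pi rad. In form: [[[dx, dy, dz, wx, wy, wz], ...]]. A call has 1 to 20 rows; each row is the pose to reach, as a shift and turn from the pose commanded when the call began, along the tool's axes at that moment, turning the shorter way round; what a row does not reach only later rows make up. A row lasts 1/8 s, in which the tool goes at most 62.5 mm and 10.7 degrees, less where a joint would pass 70% of its speed; a pose out of reach is approached as far as the arm can. A call with a number of a shift or a turn outside -1 to 1 is refused whole. A call with a gripper value outside its range is refused whole. "gripper" is the closure, from 0 (fully open) to 1 (shut), set as the call begins (left out, the last holds). The fingers move at their own pace and stop on an object; the grip force is fixed at half the most. Time passes only in rows, so rows that repeat a pose let the fingers close. It gives the time, the measured TCP pose, the force, the opening and the grip force at its end, in the units of the state.
- readout.get_obs(): the state, without advancing time (a new reading comes with each control period).
- get_image(name): name is "side" or "top" or "wrist"; returns a dict with "color" (420x560x3 uint8, blue, green, red), "vertical_fov" (degrees; the focal length in pixels is half the picture's height over the tangent of half this angle, whatever the lens; pixels are square), "cx", "cy" (the principal point, pixels), "rvec" (rotation vector, rad) and "tvec" (3), from world to camera coordinates, as OpenCV has them; the wrist camera has in their place "mount" (4x4, takes a point from camera to tool coordinates, whose origin is the TCP and whose axes are the flange's). Camera axes: x right, y down, z forward; pixel columns grow to the right and rows downward; lengths in mm; the calibration is good to about 2 mm. A picture is of the moment at which its call begins: read the wrist's pose just before it. There is no depth.
- ctrl.close_job(): hands the job in; it is judged then, once.
The state is a dict: "time": time; "qpos": joint angles; "qvel": joint speeds; "joint_efforts": joint torques, N m; "eef_pos": TCP position; "tcp_rot": TCP orientation; "ft_force": force on the tool from outside, world axes, zero at the start; "torque": the same for the moment, N m; "gripper_width": finger opening in mm; "grasp_force": force on a finger pad.
Only numpy, scipy, OpenCV 4.12 (cv2) and the standard library are available. Lean on these libraries where they do the work, as an engineer would, in place of code of your own. Each camera call takes 0.05 s, during which the arm holds its last target. There are 200 camera calls.

## Task

Four shoes stand sole-up on their bench jacks, ready for heeling. Set each loose stacked heel on the bare heel seat of the shoe of its own colour, rubber side up, flat and square, with its straight front edge on the breast line and facing the toe. Leave the tack tin and the dye jar standing where they are.

Things in the scene. Friction and masses are not known exactly. Their poses are not given: they have to be found in the camera images.
- heelmid_black (a point): Loose black shoe heel of stacked leather, a D-shaped block on the bench, 68 mm long, 62 wide, 30 high, about 108 g, standing right side up for setting. Point: its centre, half-way up. x runs from the round back to the flat front (breast, 34 mm ahead), z up. Sides vertical, flat and parallel for 37 mm back from the breast, then a half-circle. Grey rubber tops its rear 18 mm.
- heelmid_oxblood (a point): Loose oxblood (dark red) shoe heel of stacked leather, a D-shaped block on the bench, 66 mm long, 60 wide, 28 high, about 94 g, standing right side up for setting. Point: its centre, half-way up. x runs from the round back to the flat front (breast, 33 mm ahead), z up. Sides vertical, flat and parallel for 36 mm back from the breast, then a half-circle. Grey rubber tops its rear 18 mm.
- heelmid_tan (a point): Loose tan (light orange-brown) shoe heel of stacked leather, a D-shaped block on the bench, 62 mm long, 56 wide, 26 high, about 77 g, standing right side up for setting. Point: its centre, half-way up. x runs from the round back to the flat front (breast, 31 mm ahead), z up. Sides vertical, flat and parallel for 34 mm back from the breast, then a half-circle. Grey rubber tops its rear 18 mm.
- heelmid_blue (a point): Loose blue shoe heel of stacked leather, a D-shaped block on the bench, 64 mm long, 58 wide, 34 high, about 107 g, standing right side up for setting. Point: its centre, half-way up. x runs from the round back to the flat front (breast, 32 mm ahead), z up. Sides vertical, flat and parallel for 35 mm back from the breast, then a half-circle. Grey rubber tops its rear 18 mm.
- seat_black (a point): Heel seat of the black shoe, fixed sole-up on an iron jack. Point: middle of the breast line, where the bare pale seat meets the dyed waist, on the seat's level face 130 mm above the bench. x to the toe, z up. Seat: 68 mm wide, reaching 71 mm behind the point. A heel in place has its centre 34 mm behind and 15 mm above the point; 24 mm above the seat is the sole's top, 100 mm ahead.
- seat_oxblood (a point): Heel seat of the oxblood (dark red) shoe, fixed sole-up on an iron jack. Point: middle of the breast line, where the bare pale seat meets the dyed waist, on the seat's level face 130 mm above the bench. x to the toe, z up. Seat: 66 mm wide, reaching 69 mm behind the point. A heel in place has its centre 33 mm behind and 14 mm above the point; 22 mm above the seat is the sole's top, 100 mm ahead.
- seat_tan (a point): Heel seat of the tan (light orange-brown) shoe, fixed sole-up on an iron jack. Point: middle of the breast line, where the bare pale seat meets the dyed waist, on the seat's level face 130 mm above the bench. x to the toe, z up. Seat: 62 mm wide, reaching 65 mm behind the point. A heel in place has its centre 31 mm behind and 13 mm above the point; 20 mm above the seat is the sole's top, 100 mm ahead.
- seat_blue (a point): Heel seat of the blue shoe, fixed sole-up on an iron jack. Point: middle of the breast line, where the bare pale seat meets the dyed waist, on the seat's level face 130 mm above the bench. x to the toe, z up. Seat: 64 mm wide, reaching 67 mm behind the point. A heel in place has its centre 32 mm behind and 17 mm above the point; 28 mm above the seat is the sole's top, 100 mm ahead.
- tack_tin: Bystander: small round open steel tin of tacks, 45 mm across, 28 mm high, standing loose between the heels. Origin at the centre of its underside.
- dye_jar: Bystander: small amber glass dye jar with a white cap and a paper band, 40 mm across, 44 mm high, standing loose between the heels. Origin at the centre of its underside.
Not all that is in view belongs to the job. What is shaped like the part that bears heelmid_black but turquoise is not meant. Several things look just like the part that bears heelmid_tan: the one meant starts farthest to the robot's right.

How it is judged:
By the outcome, as a careful person would: the job done as asked, in the order asked, and still so for the second after the job is handed in, with the robot touching nothing.
It also fails if it takes over 106 s, if anything falls off the work surface, if the arm or the gripper's body presses on something with over 40 N, if the wrist force passes 120 N, or if a joint passes its speed limit or range.

## Working session

There is one attempt and no reset: what is moved stays moved. The work goes in short steps, Python scripts to look and compute and a tool call to move; the robot and the scene stay as the last step left them, time stands still between calls to the robot, and variables do not carry over. Pictures are saved under pics/ and viewed, at most 14 in all, crops included, and the job is handed in when it is done.

Besides the shell and the picture viewer there is one more tool, called after "Request:" as name(argument=value, ...), one argument or row to a line, values as JSON. send_rows: Moves the arm, as the interface text tells. Its arguments: {"type":"object","properties":{"series":{"type":"array"},"gripper":{"type":"number"}},"required":["series"]}

```bash
mkdir -p pics
python3 - <<'E'
from station import readout,get_image,ctrl
import cv2,numpy as np
o=readout.get_obs();print({k:np.round(v,3).tolist() for k,v in o.items()},ctrl.tcp_to_grasp)
for n in ("top","side"):
    d=get_image(n);cv2.imwrite(f"pics/{n}0.png",cv2.resize(d["color"],(800,600),interpolation=cv2.INTER_CUBIC))
    np.savez(f"{n}.npz",**d);print(n,d["vertical_fov"],d["cx"],d["cy"],d["rvec"],d["tvec"])
d=get_image("wrist");print(d["mount"],d["vertical_fov"])
E
```

```text
{'time': 0.0, 'qpos': [1.314, 0.213, -0.035, 1.324, -0.0, 1.571], 'qvel': [0.0, -0.0, 0.001, 0.001, 0.0, -0.0], 'joint_efforts': [-0.004, -68.617, 48.712, 0.017, -0.0, 0.0], 'eef_pos': [126.891, 483.243, 193.12], 'tcp_rot': [-0.0, 0.128, 0.992, -0.001], 'ft_force': [-0.336, 0.09, 0.864], 'torque': [0.024, 0.03, -0.006], 'grasp_force': 0.0, 'gripper_width': 85.099} 18.700000000000003
top 47.121392015445736 283.00742442009084 209.8642533370377 [ 2.11885701 -2.15520176  0.19263991] [  51.12737542  507.98266903 1192.61314253]
side 47.46916733478186 279.76069642117034 207.65899196031364 [ 2.39675217 -0.19165021  0.08728682] [-479.05453532  155.4087951  1115.48806731]
[[-4.90746570e-04 -9.46640484e-01 -3.22291100e-01  8.21861190e+01]
 [ 9.99999875e-01 -4.96024818e-04 -6.57459524e-05 -2.09164186e-01]
 [-9.76266040e-05 -3.22291092e-01  9.46640609e-01 -1.79924915e+02]
 [ 0.00000000e+00  0.00000000e+00  0.00000000e+00  1.00000000e+00]] 64.06699395261943
```

View pics/top0.png

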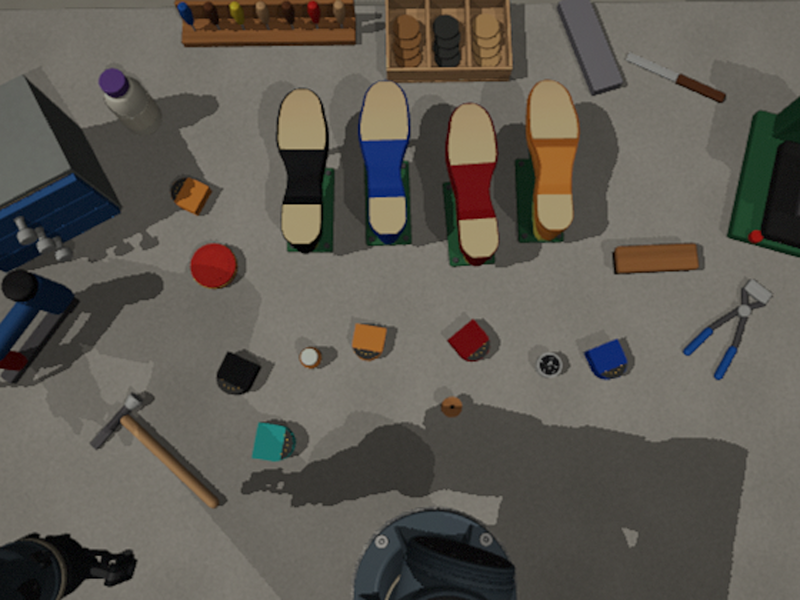

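View pics/side0.png

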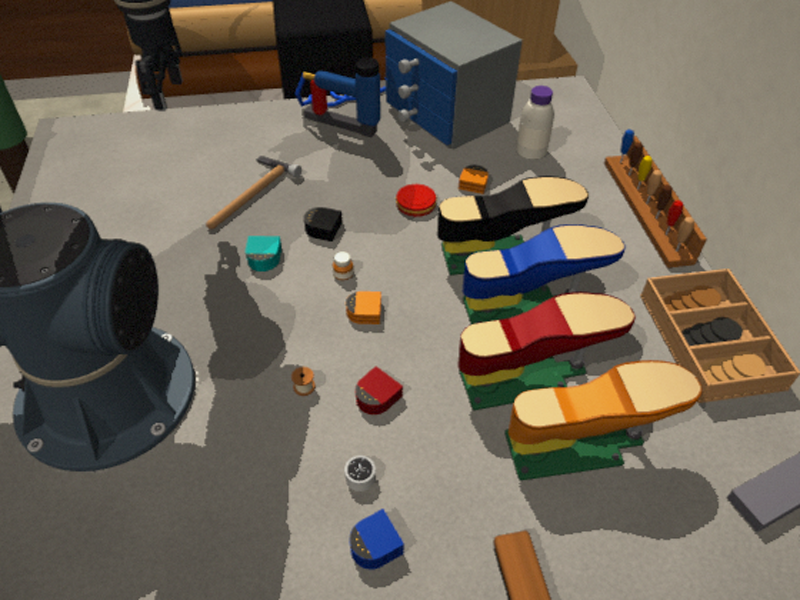

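The top view shows, from left to right, the black heel at (238,372), tan at (370,340), oxblood at (470,342) and blue at (606,358). The tan decoy is at (190,195) and the turquoise one at (270,440). The jar is at (310,357) and the tin at (549,364). The shoes run black, blue, oxblood, tan with toes up (+x). Next I'll enlarge both regions.

Run:
```python
import cv2,numpy as np
im=np.load("top.npz")["color"]
# heels: four 45x45 tiles at 8x ; seats 45x45
def tiles(cs,w,h,s,f):
    ts=[]
    for (x,y) in cs:
        t=cv2.resize(im[y:y+h,x:x+w],None,fx=s,fy=s,interpolation=cv2.INTER_CUBIC)
        t=cv2.convertScaleAbs(t,alpha=1.5)
        for k in range(0,w,10): cv2.putText(t,str(x+k),(k*s,10),0,.35,(0,255,0),1);cv2.line(t,(k*s,0),(k*s,h*s),(0,90,0),1)
        for k in range(0,h,10): cv2.putText(t,str(y+k),(0,k*s+10),0,.35,(0,255,0),1);cv2.line(t,(0,k*s),(w*s,k*s),(0,90,0),1)
        ts.append(t)
    cv2.imwrite(f,np.vstack([np.hstack(ts[:2]),np.hstack(ts[2:])]))
tiles([(147,240),(240,220),(310,220),(405,230)],40,37,10-2,"pics/h.png")
tiles([(190,135),(250,132),(310,145),(365,130)],50,45,8-2,"pics/s.png")
```

```text
(no output)
```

View pics/h.png

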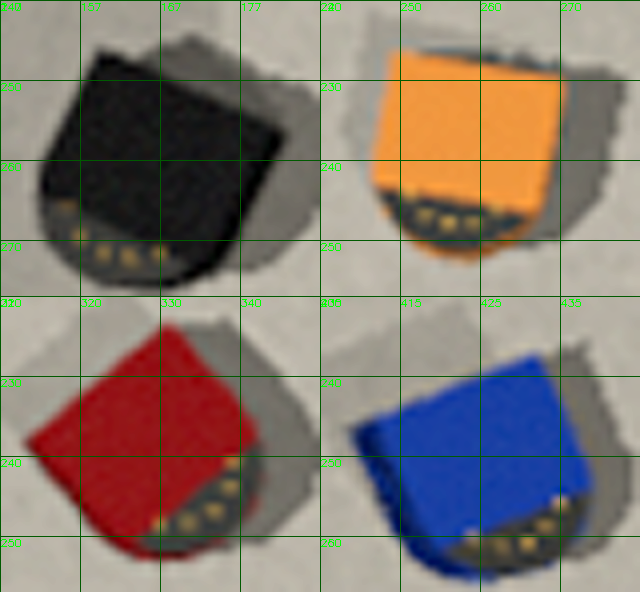

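View pics/s.png

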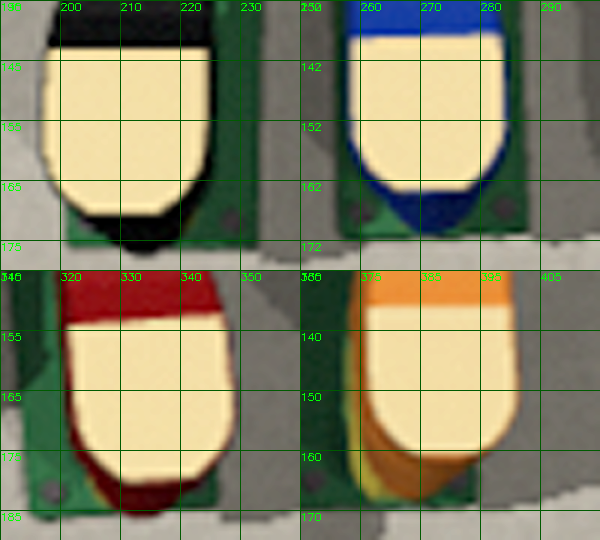

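Both crops are readable. They show the breast corners of each heel's top face, and the breast-line ends of each seat at y≈142 black, 137 blue, 153 oxblood and 135 tan. Now I'll convert them to positions.

```bash
cat > hlp.py <<'E'
import numpy as np,cv2
from scipy.spatial.transform import Rotation as R
def K(d):
    h=d["color"].shape[0];f=h/2/np.tan(np.radians(float(d["vertical_fov"]))/2)
    return np.array([[f,0,float(d["cx"])],[0,f,float(d["cy"])],[0,0,1]])
def pose(d):  # camera->world R,t
    if "mount" in d:
        T=np.eye(4);T[:3,:3]=R.from_quat(np.roll(d["rot"],-1)).as_matrix();T[:3,3]=d["pos"]
        M=T@d["mount"];return M[:3,:3],M[:3,3]
    r=cv2.Rodrigues(np.array(d["rvec"]))[0];return r.T,-r.T@np.ravel(d["tvec"])
def w(d,px,z):
    r,t=pose(d);v=r@np.linalg.solve(K(d),[px[0],px[1],1]);return t+v*(z-t[2])/v[2]
def proj(d,p):
    r,t=pose(d);q=K(d)@(r.T@(np.asarray(p)-t));return q[:2]/q[2]
def shot(n):
    from station import readout,get_image
    o=readout.get_obs();d=dict(get_image(n))
    if n=="wrist": d["pos"]=o["eef_pos"];d["rot"]=o["tcp_rot"]
    return d
def line(d,a,b,z,L): # left,right corners of breast (seen facing toe): midpoint,yaw, width, centre L/2 behind
    A,B=w(d,a,z),w(d,b,z);e=A-B;yaw=np.arctan2(e[1],e[0])-np.pi/2;m=(A+B)/2
    return np.round(m[:2],1),round(float(yaw),3),round(float(np.linalg.norm(e)),1),np.round(m[:2]-L/2*np.array([np.cos(yaw),np.sin(yaw)]),1)
E
python3 - <<'E'
from hlp import *
d=dict(np.load("top.npz"))
g=lambda o,s,p:(o[0]+p[0]/s-.5,o[1]+p[1]/s-.5)
for n,o,a,b,z,L in [("bk",(147,240),(103,50),(287,135),30,68),("tan",(240,220),(68,50),(248,78),26,62),("ox",(310,220),(27,147),(168,29),28,66),("bl",(405,230),(52,127),(220,59),34,64)]:
    print(n,line(d,g(o,8,a),g(o,8,b),z,L))
for n,o,a,b,L in [("bk",(190,135),(47,47),(208,47),68),("bl",(250,132),(50,37),(204,33),64),("ox",(310,145),(66,54),(221,43),66),("tan",(365,130),(66,35),(212,36),62)]:
    print("seat",n,line(d,g(o,6,a),g(o,6,b),130,L))
E
```

```text
bk (array([409.1, 330.3]), -0.444, 65.5, array([378.4, 344.9]))
tan (array([466.5, 104.5]), -0.172, 58.9, array([435.9, 109.8]))
ox (array([455.8, -56.6]), 0.677, 59.9, array([430.1, -77.3]))
bl (array([ 423.3, -311.1]), 0.361, 59.2, array([ 393.4, -322.4]))
seat bk (array([663.8, 216.7]), -0.015, 65.3, array([629.8, 217.2]))
seat bl (array([674.3,  70.5]), 0.012, 62.8, array([642.3,  70.1]))
seat ox (array([633.4, -81.8]), 0.058, 63.2, array([600.4, -83.7]))
seat tan (array([ 674.9, -216.5]), -0.022, 59.8, array([ 643.9, -215.8]))
```

```bash
cat >> hlp.py <<'E'
def go(targets,meas=None):
    "targets: (x,y,ztcp,az of tool x); prints rows from the present pose"
    from station import readout
    o=readout.get_obs();Rc=R.from_quat(np.roll(o["tcp_rot"],-1));p=np.array(o["eef_pos"])
    for x,y,z,a in targets:
        X=np.array([np.cos(a),np.sin(a),0]);Z=np.array([0,0,-1.]);Rt=R.from_matrix(np.c_[X,np.cross(Z,X),Z])
        s=Rc.inv().apply(np.array([x,y,z])-p)/500;v=(Rc.inv()*Rt).as_rotvec()/np.pi
        print(np.round(np.r_[s,v],4).tolist(),"rows~",round(max(np.linalg.norm(s)*8,np.linalg.norm(v)*180/10.7),1))
E
python3 - <<'E'
from hlp import *
d=dict(np.load("top.npz"))
for n,p,z in [("jar",(310,357),44),("tin",(549,363),28)]: print(n,w(d,(p[0]*.7-.35,p[1]*.7-.35),z))
go([(391,339,120,2.698)])
E
```

```text
jar [409.67889308 211.85193583  44.        ]
tin [ 393.08229544 -214.28065717   28.        ]
[-0.5841, -0.1449, 0.1466, -0.0003, 0.0, 0.0594] rows~ 5.0
```

Request:
send_rows(
  series=[
    [[-0.5841,-0.1449,0.1466,-0.0003,0,0.0594],[-0.5841,-0.1449,0.1466,-0.0003,0,0.0594],[-0.5841,-0.1449,0.1466,-0.0003,0,0.0594],[-0.5841,-0.1449,0.1466,-0.0003,0,0.0594],[-0.5841,-0.1449,0.1466,-0.0003,0,0.0594],[-0.5841,-0.1449,0.1466,-0.0003,0,0.0594],[-0.5841,-0.1449,0.1466,-0.0003,0,0.0594],[-0.5841,-0.1449,0.1466,-0.0003,0,0.0594],[-0.5841,-0.1449,0.1466,-0.0003,0,0.0594],[-0.5841,-0.1449,0.1466,-0.0003,0,0.0594]],
  ],
  gripper=0,
)

```text
time: 1.4
eef_pos: [390.7, 339.8, 120.5]
tcp_rot: [0.0, 0.219, 0.976, 0.001]
ft_force: [0.2, -0.3, -0.1]
gripper_width: 85.7
grasp_force: 0.0
```

Run:
```python
from hlp import *
from station import readout
o=readout.get_obs();print(o["qpos"],o["eef_pos"],o["time"])
d=shot("wrist");np.savez("w1.npz",**d);cv2.imwrite("pics/w1.png",cv2.convertScaleAbs(cv2.resize(d["color"],(800,600),interpolation=cv2.INTER_CUBIC),alpha=1.6))
c,s=np.cos(-.444),np.sin(-.444)
for a,b in [(34,31),(34,-31),(-3,31),(-3,-31),(-34,0)]: print(np.round(proj(d,(378.4+a*c-b*s,344.9+a*s+b*c,30))*800/560))
```

```text
[ 7.15579623e-01  2.72552949e-01 -1.43097000e-01  1.15395090e+00
  4.88270101e-04  1.15790137e+00] [390.65106715 339.81268028 120.5195346 ] 1.4
[457. 317.]
[354. 316.]
[459. 257.]
[352. 257.]
[406. 202.]
```

View pics/w1.png

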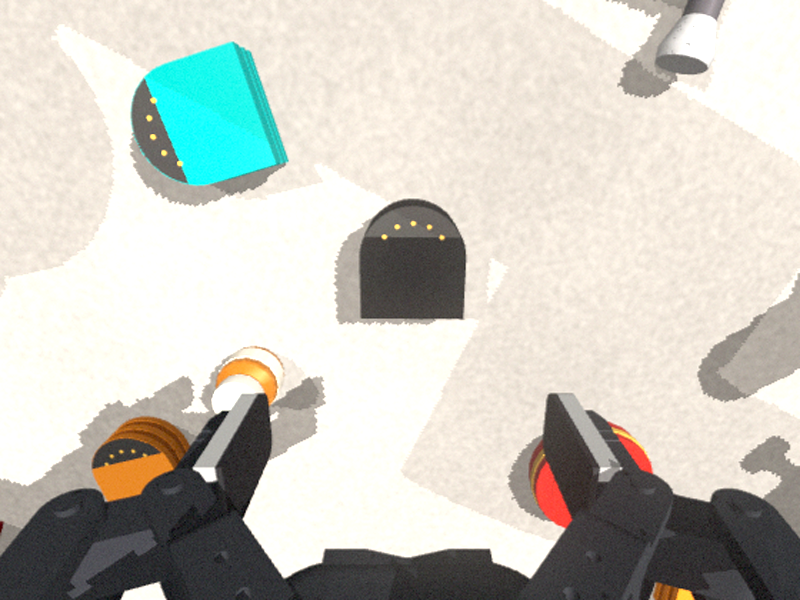

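The wrist view shows the black heel's front corners at (361,319) and (464,319) in the 800-wide picture. That is a few pixels off the prediction. The jaws are symmetric about x≈407.

Run:
```python
from hlp import *
d=dict(np.load("w1.npz"));k=.7;print(d["cx"],d["cy"])
f=lambda p:(p[0]*k-.15,p[1]*k-.15)
print(line(d,f((464.5,319)),f((361,319.5)),30,68))
print("back",w(d,f((411,201)),30)[:2], "turq")
# same for seats seen? calibration cross-check with jar/tan corners
print("jar",w(d,f((240,388)),44))
```

```text
284.72920846785007 209.62944082427504
(array([412.4, 333.4]), -0.438, 62.5, array([381.6, 347.8]))
back [348.14242532 362.5132423 ] turq
jar [402.94940702 222.68956619  44.        ]
```

Run:
```python
from hlp import *
go([(394.3,341.9,50,np.pi-.438),(394.3,341.9,4,np.pi-.438)])
```

```text
[-0.0045, 0.0069, 0.1409, 0.0004, -0.0, -0.0015] rows~ 1.1
[-0.0045, 0.0068, 0.2329, 0.0004, -0.0, -0.0015] rows~ 1.9
```

Request:
send_rows(
  series=[
    [[-0.0045,0.0069,0.12,0.0004,0,-0.0015],[-0.0045,0.0069,0.18,0.0004,0,-0.0015],[-0.0045,0.0069,0.21,0.0004,0,-0.0015],[-0.0045,0.0069,0.2329,0.0004,0,-0.0015],[-0.0045,0.0069,0.2329,0.0004,0,-0.0015],[-0.0045,0.0069,0.2329,0.0004,0,-0.0015]],
  ],
  gripper=0,
)

```text
time: 2.2
eef_pos: [395.2, 342.1, 4.8]
tcp_rot: [0.0, 0.218, 0.976, 0.0]
ft_force: [0.0, 0.4, 0.1]
gripper_width: 85.4
grasp_force: 0.0
```

Run:
```python
from hlp import *
d=shot("wrist");np.savez("w2.npz",**d);cv2.imwrite("pics/w2.png",cv2.convertScaleAbs(cv2.resize(d["color"],(800,600),interpolation=cv2.INTER_CUBIC),alpha=1.6))
```

```text
(no output)
```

View pics/w2.png

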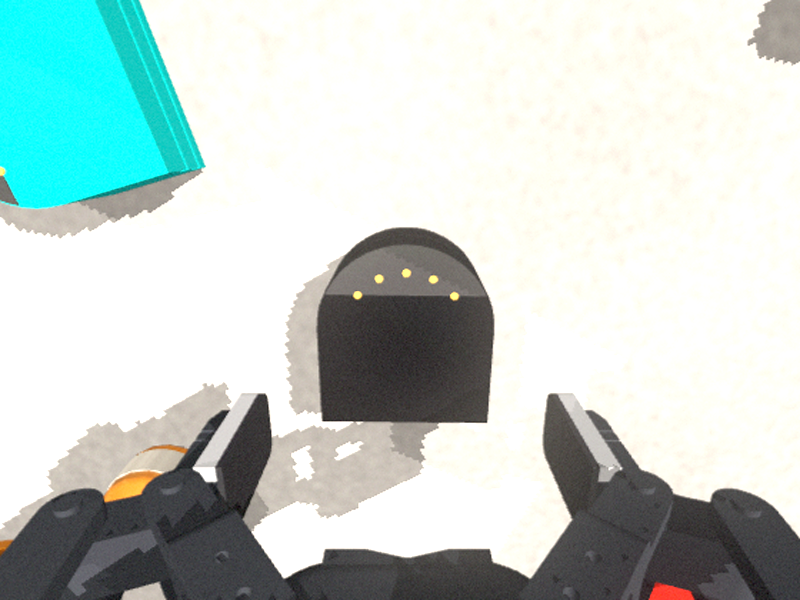

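The heel sits centred between the jaws, with its top front corners at (323,421) and (488,422). I'll close.

Request:
send_rows(
  series=[
    [[0,0,0,0,0,0],[0,0,0,0,0,0],[0,0,0,0,0,0],[0,0,0,0,0,0],[0,0,0,0,0,0],[0,0,0,0,0,0]],
  ],
  gripper=1,
)

```text
time: 3.0
eef_pos: [394.6, 341.6, 3.8]
tcp_rot: [-0.0, 0.218, 0.976, -0.0]
ft_force: [-0.2, 0.8, 0.8]
gripper_width: -0.0
grasp_force: 0.0
```

Run:
```python
from hlp import *
from station import readout
print(readout.get_obs()["qpos"])
d=shot("wrist");np.savez("w3.npz",**d);cv2.imwrite("pics/w3.png",cv2.convertScaleAbs(d["color"],alpha=1.6))
```

```text
[ 7.13495669e-01  3.72511481e-01 -3.18305492e-01  8.80361759e-01
 -7.94638303e-05  1.15221665e+00]
```

View pics/w3.png

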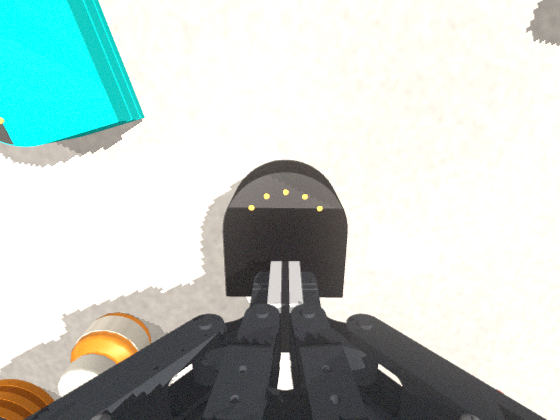

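The gripper shut above the heel without touching it. So the fingertips really end about 38 mm (shut) to 51 mm (open) behind the reported TCP, which agrees with the tips' geometry in both pictures. I'll open, go lower while watching the force, and close again.

Request:
send_rows(
  series=[
    [[0,0,0,0,0,0],[0,0,0,0,0,0],[0,0,0,0,0,0],[0,0,0,0,0,0],[0,0,0,0,0,0],[0,0,0.03,0,0,0],[0,0,0.05,0,0,0],[0,0,0.066,0,0,0],[0,0,0.066,0,0,0]],
  ],
  gripper=0,
)

```text
time: 4.18
eef_pos: [394.1, 341.1, -30.0]
tcp_rot: [-0.001, 0.218, 0.976, -0.001]
ft_force: [1.3, 0.2, 0.1]
gripper_width: 85.3
grasp_force: 0.0
```

Request:
send_rows(
  series=[
    [[0,0,0.006,0,0,0],[0,0,0.006,0,0,0],[0,0,0.006,0,0,0],[0,0,0.006,0,0,0],[0,0,0.006,0,0,0],[0,0,0.006,0,0,0]],
  ],
  gripper=1,
)

```text
time: 4.92
eef_pos: [394.7, 341.7, -32.0]
tcp_rot: [0.0, 0.218, 0.976, -0.0]
ft_force: [-0.7, -0.4, 3.9]
gripper_width: 60.6
grasp_force: 65.5
```

Run:
```python
from hlp import *
d=shot("wrist");np.savez("w4.npz",**d);cv2.imwrite("pics/w4.png",cv2.convertScaleAbs(cv2.resize(d["color"],(800,600),interpolation=cv2.INTER_CUBIC),alpha=1.6))
```

```text
(no output)
```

View pics/w4.png

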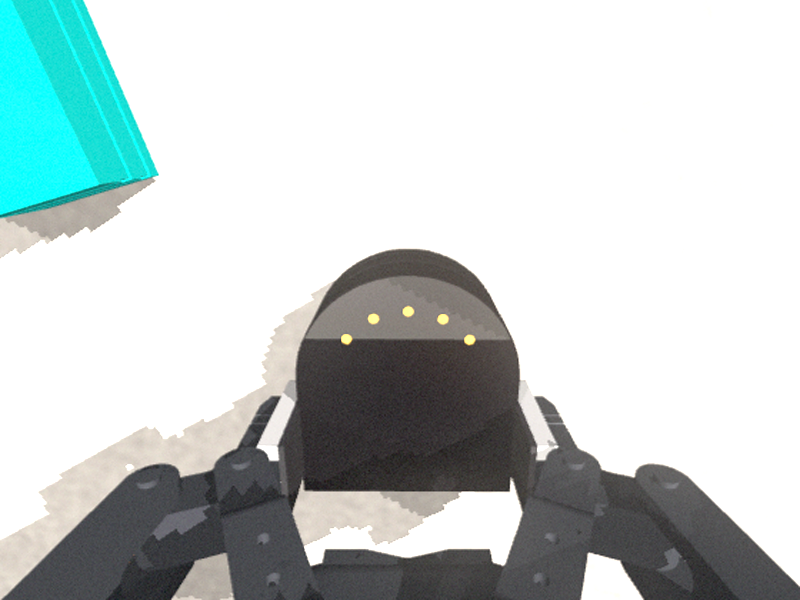

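The grip holds the heel level and centred (65 N). The breast lies 18.8 mm ahead of the TCP, and the underside sits 32 mm above the TCP. I'll lift and go to a point between the black and blue shoes to refine their seats from close by.

Run:
```python
from hlp import *
go([(394.7,341.7,180,np.pi-.43),(640,143,220,np.pi)])
```

```text
[0.0001, 0.0, -0.424, -0.0, 0.0, -0.0028] rows~ 3.4
[-0.6129, -0.1513, -0.504, -0.0, 0.0, -0.1397] rows~ 6.5
```

Request:
send_rows(
  series=[
    [[0,0,-0.1,0,0,0],[0,0,-0.2,0,0,0],[0,0,-0.32,0,0,0],[-0.1,-0.02,-0.42,0,0,-0.02],[-0.21,-0.05,-0.5,0,0,-0.05],[-0.32,-0.08,-0.504,0,0,-0.08],[-0.43,-0.11,-0.504,0,0,-0.11],[-0.54,-0.135,-0.504,0,0,-0.1397],[-0.6129,-0.1513,-0.504,0,0,-0.1397],[-0.6129,-0.1513,-0.504,0,0,-0.1397],[-0.6129,-0.1513,-0.504,0,0,-0.1397],[-0.6129,-0.1513,-0.504,0,0,-0.1397]],
  ],
)

```text
time: 6.48
eef_pos: [639.3, 143.8, 220.2]
tcp_rot: [-0.0, -0.001, 1.0, -0.0]
ft_force: [0.5, 0.6, -0.9]
gripper_width: 60.6
grasp_force: 66.1
```

Run:
```python
from hlp import *
d=shot("wrist");np.savez("w5.npz",**d);cv2.imwrite("pics/w5.png",cv2.convertScaleAbs(cv2.resize(d["color"],(800,600),interpolation=cv2.INTER_CUBIC),alpha=1.2))
```

```text
(no output)
```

View pics/w5.png

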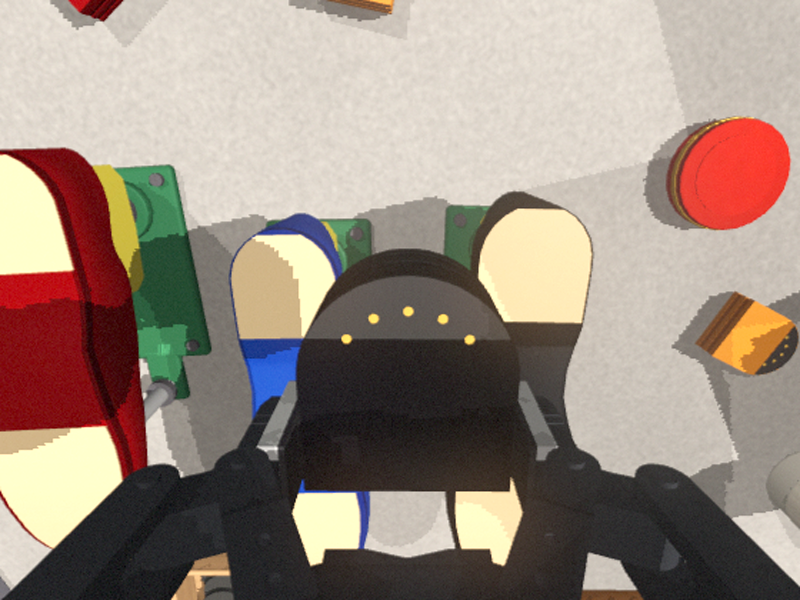

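The view shows the black seat at right, with its breast line at y≈323 ending at (582,323) and its sides at (478,265) and (592,262). The blue seat is at left, with its breast line at y≈339 from (240,339) and its sides at (231,275) and (341,275).

Run:
```python
from hlp import *
d=dict(np.load("w5.npz"));f=lambda p:(p[0]*.7-.15,p[1]*.7-.15)
for n,p in dict(bkR=(582,322.5),bkL=(508,324),bkSideL=(478,265),bkSideR=(592,262),bkBack=(536,208),blL=(240,339),blR=(300,339),blSL=(231,275),blSR=(341,275),blBack=(287,235)).items(): print(n,np.round(w(d,f(p),130)[:2],1))
for m in [(663.8,216.7),(663.8,184),(663.8,249.4),(674.3,70.5),(674.3,39)]: print(m,proj(d,(*m,130))/.7)
```

```text
bkR [663.5 249.3]
bkL [664.5 204.6]
bkSideL [627.7 184.6]
bkSideR [625.9 250.6]
bkBack [594.8 215.5]
blL [674.5  41.2]
blR [674.5  77.9]
blSL [633.8  40.5]
blSR [633.8 104.8]
blBack [610.2  75.1]
(663.8, 216.7) [527.86205677 322.69730428]
(663.8, 184) [473.82171296 322.65749544]
(663.8, 249.4) [581.9007594  322.73711192]
(674.3, 70.5) [287.61434794 338.49240255]
(674.3, 39) [236.15035234 338.45472253]
```

Run:
```python
from hlp import *
d=dict(np.load("top.npz"));g=cv2.cvtColor(d["color"],6).astype(float)
for n,x0,x1,y,L in [("bk",200,223,142,68),("bl",260,282,137,64),("ox",323,345,153,66),("tan",378,398,135,62)]:
    xs=np.arange(x0,x1+1);ys=[]
    for x in xs:
        c=g[y-5:y+6,x];lo,hi=c[:3].mean(),c[-3:].mean();m=(lo+hi)/2
        k=np.argmax(c>m);ys.append(y-5+k-1+(m-c[k-1])/(c[k]-c[k-1]))
    a,b=np.polyfit(xs,ys,1);A,B=w(d,(x0,a*x0+b),130),w(d,(x1,a*x1+b),130)
    print(n,"yaw",round(np.arctan2(*(A-B)[[1,0]])-np.pi/2,4),"x at mid",np.round((A+B)/2,1),"rms",np.std(ys-(a*xs+b)).round(3))
go([(664-18.8,217.2,150,np.pi),(664-18.8,217.2,105,np.pi)])
```

```text
bk yaw -0.0152 x at mid [663.1 214.9 130. ] rms 0.006
bl yaw 0.0099 x at mid [673.8  69.6 130. ] rms 0.07
ox yaw 0.059 x at mid [632.9 -83.2 130. ] rms 0.072
tan yaw -0.0131 x at mid [ 674.6 -217.3  130. ] rms 0.027
[-0.0119, 0.1467, 0.1405, -0.0, 0.0, 0.0004] rows~ 1.6
[-0.0119, 0.1467, 0.2305, -0.0, 0.0, 0.0004] rows~ 2.2
```

Request:
send_rows(
  series=[
    [[-0.005,0.1,0.05,0,0,0.0035],[-0.0105,0.1467,0.14,0,0,0.0035],[-0.0105,0.1467,0.2,0,0,0.0035],[-0.0105,0.1467,0.228,0,0,0.0035],[-0.0105,0.1467,0.232,0,0,0.0035],[-0.0105,0.1467,0.232,0,0,0.0035],[-0.0105,0.1467,0.232,0,0,0.0035]],
  ],
)

```text
time: 7.4
eef_pos: [645.9, 216.3, 105.2]
tcp_rot: [0.001, 0.006, 1.0, 0.0]
ft_force: [0.3, 0.1, -1.0]
gripper_width: 60.7
grasp_force: 66.1
```

Run:
```python
from hlp import *
from station import readout
o=readout.get_obs();print(o["eef_pos"],o["qpos"],o["ft_force"])
d=shot("wrist");np.savez("w6.npz",**d);cv2.imwrite("pics/w6.png",cv2.convertScaleAbs(d["color"],alpha=1.3))
```

```text
[645.85298024 216.32793999 105.18005734] [ 3.23290372e-01  6.23439725e-01  3.56060487e-01  1.30179673e+00
 -1.66263647e-04  3.34417615e-01] [ 0.2655248   0.07214998 -0.99193057]
```

View pics/w6.png

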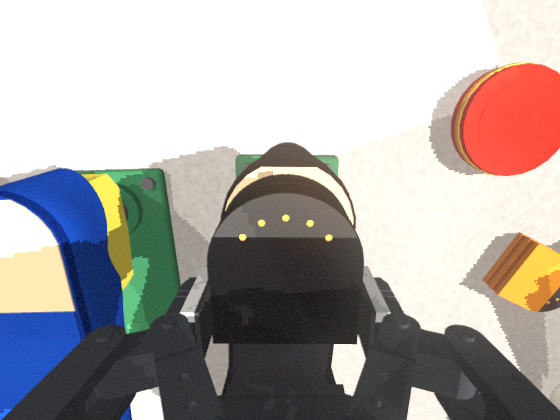

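The pale seat shows evenly all round behind the heel, with its side edges at (225,205) and (355,212). I'll lower it with a small correction and check the force.

Request:
send_rows(
  series=[
    [[0.0024,0.001,0.006,0,0,0],[0.0024,0.001,0.012,0,0,0],[0.0024,0.001,0.014,0,0,0],[0.0024,0.001,0.014,0,0,0]],
  ],
)

```text
time: 7.95
eef_pos: [644.0, 216.9, 98.0]
tcp_rot: [0.0, 0.005, 1.0, 0.0]
ft_force: [-5.3, -1.7, 14.1]
gripper_width: 60.6
grasp_force: 67.9
```

Contact is at 14 N. I'll release, lift, and fly to the tan heel.

```bash
cat >> hlp.py <<'E'
HUE={"tan":((8,22),),"ox":((0,5),(172,180)),"bl":((108,125),)}
def heel(d,col,pred,h,L):
    "find the breast edge of a heel top in a wrist picture where the heel is nearly aligned (front down)"
    hsv=cv2.cvtColor(d["color"],cv2.COLOR_BGR2HSV);m=np.zeros(hsv.shape[:2],np.uint8)
    for a,b in HUE[col]: m|=cv2.inRange(hsv,(a,130,40),(b,255,255))
    n,lab,st,ce=cv2.connectedComponentsWithStats(m)
    pp=proj(d,pred);big=[i for i in range(1,n) if st[i,4]>1500];i=min(big,key=lambda i:np.hypot(*(ce[i]-pp)))
    q=lab==i;ys,xs=np.where(q);l,r=np.percentile(xs,[1,99]);c=np.arange(int(l+.2*(r-l)),int(r-.2*(r-l)))
    lo=np.array([np.where(q[:,x])[0].max() for x in c])+.5;a,b=np.polyfit(c,lo,1)
    yb=a*(l+r)/2+b;rows=np.arange(int(yb-28),int(yb-7))
    el=[np.where(q[y])[0].min()-.5 for y in rows];er=[np.where(q[y])[0].max()+.5 for y in rows]
    def cor(e):
        k,x0=np.polyfit(rows,e,1);y=(a*x0+b)/(1-a*k);return (k*y+x0,y)
    cl,cr=cor(el),cor(er);print("px",np.round(cl,1),np.round(cr,1),"pred",np.round(pp),"cen",ce[i].round())
    return line(d,cr,cl,h,L)
E
python3 - <<'E'
from hlp import *
go([(644,217,200,np.pi-.01),(450,107.6,100,np.pi-.172)])
E
```

```text
[-0.0001, 0.0002, -0.204, 0.0001, 0.0003, -0.0002] rows~ 1.6
[0.3857, -0.2228, -0.0043, 0.0001, 0.0003, 0.0513] rows~ 3.6
```

Request:
send_rows(
  series=[
    [[0,0,0,0,0,0],[0,0,0,0,0,0],[0,0,0,0,0,0],[0,0,0,0,0,0],[0,0,-0.03,0,0,0],[0,0,-0.1,0,0,0],[0,0,-0.2,0,0,0],[0,0,-0.2,0,0,0]],
  ],
  gripper=0,
)

```text
time: 8.95
eef_pos: [645.9, 217.5, 202.1]
tcp_rot: [0.003, 0.005, 1.0, 0.001]
ft_force: [0.2, 0.1, -1.4]
gripper_width: 85.4
grasp_force: 0.0
```

Request:
send_rows(
  series=[
    [[0.1,-0.06,0,0,0,0.0513],[0.2,-0.115,0,0,0,0.0513],[0.3,-0.175,0.05,0,0,0.0513],[0.3857,-0.2228,0.13,0,0,0.0513],[0.3857,-0.2228,0.1957,0,0,0.0513],[0.3857,-0.2228,0.1957,0,0,0.0513],[0.3857,-0.2228,0.1957,0,0,0.0513],[0.3857,-0.2228,0.1957,0,0,0.0513]],
  ],
)

```text
time: 9.95
eef_pos: [451.4, 108.0, 100.4]
tcp_rot: [0.001, 0.086, 0.996, 0.0]
ft_force: [-0.8, -0.2, -0.3]
gripper_width: 85.7
grasp_force: 0.0
```

Run:
```python
from hlp import *
d=shot("wrist");np.savez("w7.npz",**d);print(d["pos"])
print(heel(d,"tan",(435.9,109.8,26),26,62))
t=shot("top");np.savez("top2.npz",**t)
```

```text
[451.35987991 108.02736835 100.37832108]
px [248.5 222.5] [317.7 222.5] pred [284. 185.] cen [284. 193.]
(array([466.4, 103.8]), -0.172, 56.1, array([435.9, 109.1]))
```

The fit gives a tan width of 56.1 mm, as it should be. I'll descend and grasp.

Run:
```python
from hlp import *
go([(448.7,106.9,-35,np.pi-.172)])
```

```text
[0.0043, -0.0027, 0.2697, 0.0001, 0.0003, 0.0001] rows~ 2.2
```

Request:
send_rows(
  series=[
    [[0.0045,-0.0027,0.1,0,0,0],[0.0045,-0.0027,0.18,0,0,0],[0.0045,-0.0027,0.23,0,0,0],[0.0045,-0.0027,0.26,0,0,0],[0.0045,-0.0027,0.2697,0,0,0],[0.0045,-0.0027,0.2697,0,0,0],[0.0045,-0.0027,0.2697,0,0,0]],
  ],
)

```text
time: 10.92
eef_pos: [448.1, 106.7, -35.1]
tcp_rot: [0.0, 0.086, 0.996, 0.0]
ft_force: [-0.2, -0.4, 0.8]
gripper_width: 85.7
grasp_force: 0.0
```

Request:
send_rows(
  series=[
    [[0,0,0,0,0,0],[0,0,0,0,0,0],[0,0,0,0,0,0],[0,0,0,0,0,0],[0,0,0,0,0,0],[0,0,0,0,0,0]],
  ],
  gripper=1,
)

```text
time: 11.68
eef_pos: [447.8, 106.6, -35.2]
tcp_rot: [0.0, 0.086, 0.996, 0.0]
ft_force: [-3.3, -1.0, 9.5]
gripper_width: 55.0
grasp_force: 62.4
```

```bash
cat >> hlp.py <<'E'
def held(col,h,L):
    d=shot("wrist");np.savez("held_"+col+".npz",**d);x,z=d["pos"],0
    m,yaw,wd,c=heel(d,col,d["pos"]+[0,0,32+h],d["pos"][2]+32+h,L)
    # scale by true width instead of assumed height is checked by wd
    Rt=R.from_quat(np.roll(d["rot"],-1));v=Rt.inv().apply(np.r_[m-d["pos"][:2],0])
    X=Rt.as_matrix()[:,0];print("pos",d["pos"],"breast in tool xy",v[:2].round(1),"yaw rel",round(float(yaw-np.arctan2(-X[1],-X[0])),3),"width",wd)
E
python3 - <<'E'
from hlp import *
held("tan",26+3,62)
go([(448,107,180,np.pi-.172),(640,-150,220,np.pi)])
E
```

```text
px [219.6 342.5] [349.2 342.5] pred [285. 305.] cen [285. 283.]
pos [447.82337571 106.64248814 -35.19871617] breast in tool xy [-18.9  -0.5] yaw rel -0.001 width 56.1
[-0.0005, 0.0008, -0.4304, 0.0, 0.0002, 0.0] rows~ 3.4
[-0.4669, -0.4399, -0.5102, 0.0, 0.0002, -0.0547] rows~ 6.6
```

Request:
send_rows(
  series=[
    [[0,0,-0.1,0,0,0],[0,0,-0.2,0,0,0],[0,0,-0.32,0,0,0],[-0.06,-0.06,-0.42,0,0,-0.01],[-0.14,-0.13,-0.5,0,0,-0.02],[-0.22,-0.21,-0.51,0,0,-0.03],[-0.3,-0.285,-0.51,0,0,-0.04],[-0.39,-0.365,-0.51,0,0,-0.05],[-0.4669,-0.44,-0.51,0,0,-0.0547],[-0.4669,-0.44,-0.51,0,0,-0.0547],[-0.4669,-0.44,-0.51,0,0,-0.0547],[-0.4669,-0.44,-0.51,0,0,-0.0547]],
  ],
)

```text
time: 13.22
eef_pos: [639.5, -149.1, 219.9]
tcp_rot: [0.0, -0.0, 1.0, -0.0]
ft_force: [-0.3, -0.4, -0.0]
gripper_width: 54.8
grasp_force: 64.9
```

Run:
```python
from hlp import *
d=shot("wrist");np.savez("w8.npz",**d);print(d["pos"])
cv2.imwrite("pics/w8.png",cv2.convertScaleAbs(cv2.resize(d["color"],(800,600),interpolation=cv2.INTER_CUBIC),alpha=1.2))
for m in [(674.8,-217),(674.8,-246.5),(674.8,-187),(633.4,-82.5),(632,-51),(635,-114)]: print(m,proj(d,(*m,130))/.7)
```

```text
[ 639.46687674 -149.13252838  219.86600323]
(674.8, -217) [296.53927184 339.23042963]
(674.8, -246.5) [248.31734013 339.21278582]
(674.8, -187) [345.5800633  339.24837304]
(633.4, -82.5) [521.6682833  274.08954691]
(632, -51) [575.89849743 271.79365988]
(635, -114) [467.60051512 276.70692771]
```

View pics/w8.png

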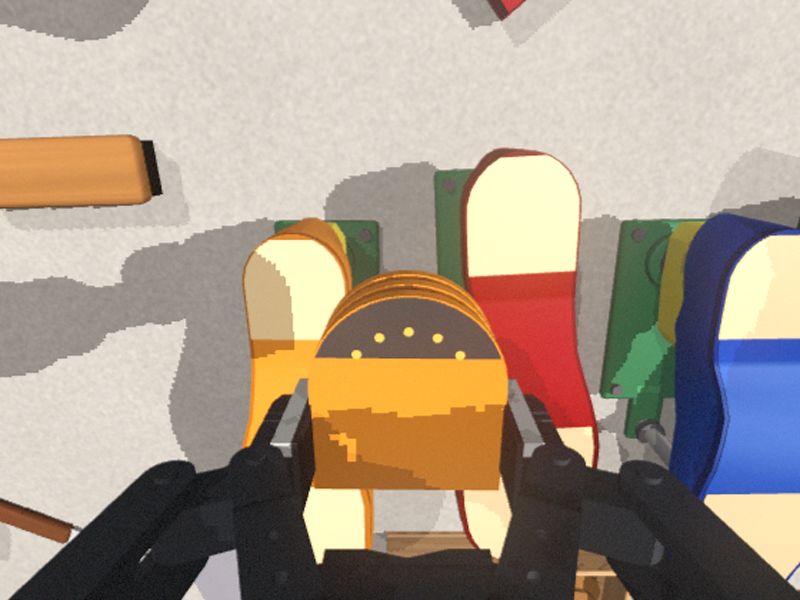

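The view shows the tan breast line at y≈339 starting at (250,339), and the oxblood line from (468,276) to (577,271). Both match the top-view seat positions to under 1 mm.

Run:
```python
from hlp import *
go([(655.4,-216.5,102,np.pi-.015),(655.4,-216.5,94.5,np.pi-.015)])
```

```text
[-0.0314, -0.1348, 0.2361, -0.0001, 0.0002, 0.0051] rows~ 2.2
[-0.0314, -0.1347, 0.2511, -0.0001, 0.0002, 0.0051] rows~ 2.3
```

Request:
send_rows(
  series=[
    [[-0.015,-0.08,0.02,0,0,0.005],[-0.0314,-0.1348,0.1,0,0,0.005],[-0.0314,-0.1348,0.18,0,0,0.005],[-0.0314,-0.1348,0.225,0,0,0.005],[-0.0314,-0.1348,0.236,0,0,0.005],[-0.0314,-0.1348,0.236,0,0,0.005],[-0.0314,-0.1348,0.236,0,0,0.005],[-0.0314,-0.1348,0.236,0,0,0.005]],
  ],
)

```text
time: 14.28
eef_pos: [656.0, -217.6, 102.2]
tcp_rot: [0.001, 0.008, 1.0, -0.0]
ft_force: [0.3, 0.1, -0.9]
gripper_width: 54.7
grasp_force: 64.9
```

Request:
send_rows(
  series=[
    [[0,0,0.006,0,0,0],[0,0,0.012,0,0,0],[0,0,0.0148,0,0,0],[0,0,0.0148,0,0,0]],
  ],
)

```text
time: 14.78
eef_pos: [655.6, -217.6, 94.9]
tcp_rot: [0.0, 0.008, 1.0, -0.0]
ft_force: [-4.2, 2.6, 12.1]
gripper_width: 54.9
grasp_force: 66.3
```

Request:
send_rows(
  series=[
    [[0,0,-0.006,0,0,0],[0,0.0022,-0.006,0,0,0],[0,0.0022,-0.006,0,0,0],[0,0.0022,0,0,0,0],[0,0.0022,0,0,0,0]],
  ],
)

```text
time: 15.4
eef_pos: [655.7, -216.5, 94.9]
tcp_rot: [0.0, 0.008, 1.0, -0.0]
ft_force: [-5.4, 1.4, 12.4]
gripper_width: 54.8
grasp_force: 66.5
```

Request:
send_rows(
  series=[
    [[0,0,0,0,0,0],[0,0,0,0,0,0],[0,0,0,0,0,0],[0,0,0,0,0,0],[0,0,-0.03,0,0,0],[0,0,-0.1,0,0,0],[0,0,-0.2,0,0,0],[0,0,-0.22,0,0,0],[0,0,-0.22,0,0,0]],
  ],
  gripper=0,
)

```text
time: 16.52
eef_pos: [656.1, -216.6, 204.8]
tcp_rot: [0.001, 0.008, 1.0, -0.0]
ft_force: [0.4, -0.3, -0.9]
gripper_width: 85.5
grasp_force: 0.0
```

Run:
```python
from hlp import *
c,s=np.cos(.677),np.sin(.677)
go([(430.1+14*c,-77.3+14*s,100,np.pi+.677)])
```

```text
[0.4351, 0.2894, 0.2087, -0.0004, 0.0004, -0.2205] rows~ 4.5
```

Request:
send_rows(
  series=[
    [[0.1,0.07,0,0,0,-0.055],[0.21,0.14,0,0,0,-0.11],[0.32,0.21,0.05,0,0,-0.165],[0.4351,0.2894,0.12,0,0,-0.2205],[0.4351,0.2894,0.2087,0,0,-0.2205],[0.4351,0.2894,0.2087,0,0,-0.2205],[0.4351,0.2894,0.2087,0,0,-0.2205],[0.4351,0.2894,0.2087,0,0,-0.2205],[0.4351,0.2894,0.2087,0,0,-0.2205]],
  ],
)

```text
time: 17.65
eef_pos: [441.7, -68.8, 100.3]
tcp_rot: [0.001, -0.332, 0.943, -0.0]
ft_force: [0.2, 0.8, -0.3]
gripper_width: 85.5
grasp_force: 0.0
```

Run:
```python
from hlp import *
d=shot("wrist");np.savez("w9.npz",**d);print(d["pos"])
m,yaw,wd,c=heel(d,"ox",(430.1,-77.3,28),28,66);print(m,yaw,wd,c)
go([(m[0]-19*np.cos(yaw),m[1]-19*np.sin(yaw),-35,np.pi+yaw)])
```

```text
[441.73660877 -68.80889374 100.30901432]
px [248.  229.5] [321.1 229.5] pred [287. 188.] cen [284. 200.]
[458.2 -57. ] 0.677 59.3 [432.5 -77.6]
[-0.0026, -0.0024, 0.2703, -0.0003, 0.0002, -0.0002] rows~ 2.2
```

Request:
send_rows(
  series=[
    [[-0.0026,-0.0024,0.1,0,0,0],[-0.0026,-0.0024,0.18,0,0,0],[-0.0026,-0.0024,0.23,0,0,0],[-0.0026,-0.0024,0.26,0,0,0],[-0.0026,-0.0024,0.27,0,0,0],[-0.0026,-0.0024,0.27,0,0,0],[-0.0026,-0.0024,0.27,0,0,0]],
  ],
)

```text
time: 18.58
eef_pos: [442.8, -68.6, -34.8]
tcp_rot: [0.0, -0.332, 0.943, -0.0]
ft_force: [-0.6, 0.3, 0.8]
gripper_width: 85.1
grasp_force: 0.0
```

Request:
send_rows(
  series=[
    [[0,0,0,0,0,0],[0,0,0,0,0,0],[0,0,0,0,0,0],[0,0,0,0,0,0],[0,0,0,0,0,0],[0,0,0,0,0,0]],
  ],
  gripper=1,
)

```text
time: 19.32
eef_pos: [442.4, -68.5, -34.9]
tcp_rot: [0.0, -0.332, 0.943, -0.0]
ft_force: [-3.0, -0.1, 11.1]
gripper_width: 59.3
grasp_force: 62.9
```

Run:
```python
from hlp import *
held("ox",28+3,66)
go([(610,-83,200,np.pi+.058)])
```

```text
px [214.6 346.5] [355.8 346.5] pred [287. 309.] cen [284. 286.]
pos [442.43166471 -68.52031698 -34.8511524 ] breast in tool xy [-18.9  -0.5] yaw rel 0.0 width 60.4
[-0.2432, -0.2328, -0.4694, -0.0002, 0.0002, 0.197] rows~ 4.6
```

Request:
send_rows(
  series=[
    [[0,0,-0.1,0,0,0],[0,0,-0.2,0,0,0],[0,0,-0.32,0,0,0],[-0.06,-0.06,-0.42,0,0,0.05],[-0.14,-0.13,-0.469,0,0,0.1],[-0.2,-0.19,-0.469,0,0,0.15],[-0.2432,-0.2328,-0.469,0,0,0.197],[-0.2432,-0.2328,-0.469,0,0,0.197],[-0.2432,-0.2328,-0.469,0,0,0.197],[-0.2432,-0.2328,-0.469,0,0,0.197],[-0.2432,-0.2328,-0.469,0,0,0.197]],
  ],
)

```text
time: 20.75
eef_pos: [609.3, -82.9, 199.5]
tcp_rot: [0.0, -0.029, 1.0, -0.0]
ft_force: [0.2, -0.7, -0.7]
gripper_width: 58.8
grasp_force: 66.6
```

Run:
```python
from hlp import *
go([(613.9,-82.8,102,np.pi+.058)])
```

```text
[-0.0091, -0.0002, 0.195, -0.0001, 0.0001, 0.0002] rows~ 1.6
```

Request:
send_rows(
  series=[
    [[-0.0091,0,0.1,0,0,0],[-0.0091,0,0.16,0,0,0],[-0.0091,0,0.19,0,0,0],[-0.0091,0,0.195,0,0,0],[-0.0091,0,0.195,0,0,0],[-0.0091,0,0.195,0,0,0]],
  ],
)

```text
time: 21.5
eef_pos: [615.0, -82.8, 102.7]
tcp_rot: [0.001, -0.029, 1.0, -0.0]
ft_force: [0.4, -0.2, -0.6]
gripper_width: 58.8
grasp_force: 66.6
```

Request:
send_rows(
  series=[
    [[0.001,0,0.006,0,0,0],[0.001,0,0.012,0,0,0],[0.001,0,0.0156,0,0,0],[0.001,0,0.0156,0,0,0],[0.001,0,0.0156,0,0,0]],
  ],
)

```text
time: 22.12
eef_pos: [614.0, -82.8, 95.2]
tcp_rot: [0.001, -0.029, 1.0, -0.0]
ft_force: [-8.1, 0.6, 20.3]
gripper_width: 58.7
grasp_force: 69.0
```

Request:
send_rows(
  series=[
    [[0,0,0,0,0,0],[0,0,0,0,0,0],[0,0,0,0,0,0],[0,0,0,0,0,0],[0,0,-0.03,0,0,0],[0,0,-0.1,0,0,0],[0,0,-0.2,0,0,0],[0,0,-0.22,0,0,0],[0,0,-0.22,0,0,0]],
  ],
  gripper=0,
)

```text
time: 23.25
eef_pos: [614.3, -82.8, 204.6]
tcp_rot: [0.001, -0.029, 1.0, -0.0]
ft_force: [0.1, 0.5, -0.0]
gripper_width: 85.1
grasp_force: 0.0
```

Run:
```python
from hlp import *
c,s=np.cos(.361),np.sin(.361)
go([(393.4+13*c,-322.4+13*s,110,np.pi+.361)])
```

```text
[0.4443, -0.4449, 0.1888, -0.0002, 0.0004, -0.0965] rows~ 5.3
```

Request:
send_rows(
  series=[
    [[0.08,-0.08,0,0,0,-0.03],[0.16,-0.16,0,0,0,-0.06],[0.24,-0.24,0,0,0,-0.0965],[0.32,-0.32,0.02,0,0,-0.0965],[0.4,-0.4,0.08,0,0,-0.0965],[0.4443,-0.4449,0.15,0,0,-0.0965],[0.4443,-0.4449,0.1888,0,0,-0.0965],[0.4443,-0.4449,0.1888,0,0,-0.0965],[0.4443,-0.4449,0.1888,0,0,-0.0965],[0.4443,-0.4449,0.1888,0,0,-0.0965]],
  ],
)

```text
time: 24.5
eef_pos: [405.6, -317.7, 110.1]
tcp_rot: [0.0, -0.18, 0.984, -0.001]
ft_force: [-0.3, -0.6, 0.8]
gripper_width: 85.2
grasp_force: 0.0
```

Run:
```python
from hlp import *
d=shot("wrist");np.savez("w10.npz",**d);print(d["pos"])
m,yaw,wd,c=heel(d,"bl",(393.4,-322.4,34),34,64);print(m,yaw,wd,c)
go([(m[0]-18.5*np.cos(yaw),m[1]-18.5*np.sin(yaw),-32,np.pi+yaw)])
```

```text
[ 405.60213509 -317.72864766  110.13275073]
px [250.3 227.5] [320.5 227.5] pred [286. 188.] cen [285. 200.]
[ 424.6 -310.8] 0.362 57.6 [ 394.7 -322.1]
[-0.0034, -0.0002, 0.2841, -0.0004, 0.0001, -0.0] rows~ 2.3
```

Request:
send_rows(
  series=[
    [[-0.0034,0,0.1,0,0,0],[-0.0034,0,0.18,0,0,0],[-0.0034,0,0.24,0,0,0],[-0.0034,0,0.275,0,0,0],[-0.0034,0,0.284,0,0,0],[-0.0034,0,0.284,0,0,0],[-0.0034,0,0.284,0,0,0]],
  ],
)

```text
time: 25.42
eef_pos: [407.1, -317.6, -31.7]
tcp_rot: [0.0, -0.18, 0.984, -0.001]
ft_force: [-0.7, -0.1, -0.2]
gripper_width: 85.3
grasp_force: 0.0
```

Request:
send_rows(
  series=[
    [[0,0,0,0,0,0],[0,0,0,0,0,0],[0,0,0,0,0,0],[0,0,0,0,0,0],[0,0,0,0,0,0],[0,0,0,0,0,0]],
  ],
  gripper=1,
)

```text
time: 26.18
eef_pos: [406.8, -317.4, -32.0]
tcp_rot: [0.0, -0.18, 0.984, -0.0]
ft_force: [-1.6, 0.8, 8.4]
gripper_width: 57.0
grasp_force: 64.1
```

Run:
```python
from hlp import *
held("bl",34,64)
go([(654.5,70,210,np.pi+.01)])
```

```text
px [215.7 349.8] [354.3 352.2] pred [286. 313.] cen [285. 288.]
pos [ 406.81181604 -317.42239838  -31.96465939] breast in tool xy [-18.8  -0.5] yaw rel -0.021 width 58.1
[-0.7372, 0.5494, -0.4843, -0.0003, 0.0001, 0.1118] rows~ 8.3
```

Request:
send_rows(
  series=[
    [[0,0,-0.1,0,0,0],[0,0,-0.2,0,0,0],[0,0,-0.32,0,0,0],[-0.05,0.04,-0.42,0,0,0],[-0.12,0.09,-0.484,0,0,0.02],[-0.2,0.15,-0.484,0,0,0.04],[-0.29,0.22,-0.484,0,0,0.06],[-0.38,0.285,-0.484,0,0,0.08],[-0.47,0.35,-0.484,0,0,0.1118],[-0.56,0.42,-0.484,0,0,0.1118],[-0.65,0.485,-0.484,0,0,0.1118],[-0.7372,0.5494,-0.484,0,0,0.1118],[-0.7372,0.5494,-0.484,0,0,0.1118],[-0.7372,0.5494,-0.484,0,0,0.1118],[-0.7372,0.5494,-0.484,0,0,0.1118]],
  ],
)

```text
time: 28.1
eef_pos: [654.0, 69.1, 209.7]
tcp_rot: [0.0, -0.004, 1.0, -0.0]
ft_force: [0.0, 0.2, -1.0]
gripper_width: 57.1
grasp_force: 65.2
```

Run:
```python
from hlp import *
held("bl",34,64)
go([(674.2-.5-18.8,71,105,np.pi+.01)])
```

```text
px [216. 343.] [353.9 334.9] pred [286. 312.] cen [285. 291.]
pos [653.99160552  69.06025562 209.67829001] breast in tool xy [-12.9  -0.5] yaw rel 0.071 width 57.1
[-0.0018, 0.004, 0.2095, -0.0001, 0.0001, -0.0004] rows~ 1.7
```

Run:
```python
from hlp import *
d=dict(np.load("held_bl.npz"));c=d["color"][170:400,160:420]
cv2.imwrite("pics/hb.png",cv2.convertScaleAbs(cv2.resize(c,None,fx=2.5,fy=2.5,interpolation=cv2.INTER_CUBIC),alpha=1.7))
```

```text
(no output)
```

View pics/hb.png

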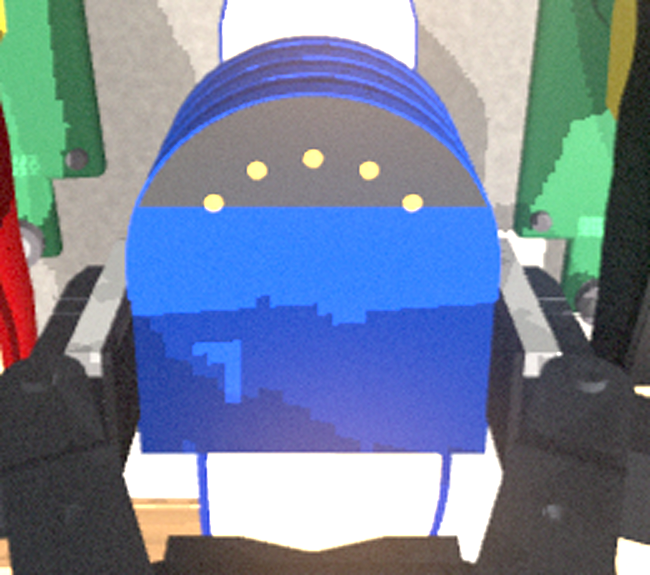

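The crop shows the held heel square: breast edge level at y=452 from x=142 to x=486, and rubber line level at y=207. The tilt in the fit came from shadow. I'll set it down.

Request:
send_rows(
  series=[
    [[-0.0005,0.0048,0.1,0,0,0],[-0.0005,0.0048,0.16,0,0,0],[-0.0005,0.0048,0.2,0,0,0],[-0.0005,0.0048,0.2095,0,0,0],[-0.0005,0.0048,0.2095,0,0,0],[-0.0005,0.0048,0.2095,0,0,0],[-0.0005,0.0048,0.2095,0,0,0]],
  ],
)

```text
time: 29.02
eef_pos: [654.9, 72.5, 105.3]
tcp_rot: [0.0, -0.005, 1.0, -0.0]
ft_force: [0.5, 0.1, -1.4]
gripper_width: 57.0
grasp_force: 65.2
```

Request:
send_rows(
  series=[
    [[0,-0.0015,0.006,0,0,0],[0,-0.0015,0.012,0,0,0],[0,-0.0015,0.015,0,0,0],[0,-0.0015,0.015,0,0,0],[0,-0.0015,0.015,0,0,0]],
  ],
)

```text
time: 29.65
eef_pos: [654.6, 71.7, 98.1]
tcp_rot: [0.0, -0.005, 1.0, -0.0]
ft_force: [-6.3, -0.4, 13.6]
gripper_width: 57.0
grasp_force: 66.9
```

Release, lift, and retreat so the top camera has a clear view.

Request:
send_rows(
  series=[
    [[0,0,0,0,0,0],[0,0,0,0,0,0],[0,0,0,0,0,0],[0,0,0,0,0,0],[0,0,-0.03,0,0,0],[0,0,-0.1,0,0,0],[0,0,-0.2,0,0,0],[0.1,0,-0.3,0,0,0],[0.2,0,-0.35,0,0,0],[0.3,0,-0.35,0,0,0],[0.4,0,-0.35,0,0,0],[0.5,0,-0.35,0,0,0],[0.55,0,-0.35,0,0,0],[0.55,0,-0.35,0,0,0]],
  ],
  gripper=0,
)

```text
time: 31.4
eef_pos: [378.7, 69.1, 273.7]
tcp_rot: [0.001, -0.005, 1.0, 0.0]
ft_force: [1.0, 0.1, -0.7]
gripper_width: 85.5
grasp_force: 0.0
```

Run:
```python
from hlp import *
d=shot("top");np.savez("top3.npz",**d);im=d["color"]
def tile(x,y,w=50,h=45,s=6):
    return cv2.convertScaleAbs(cv2.resize(im[y:y+h,x:x+w],None,fx=s,fy=s,interpolation=cv2.INTER_CUBIC),alpha=1.5)
A=[tile(*p) for p in [(190,130),(250,127),(310,145),(365,127)]]
cv2.imwrite("pics/f.png",np.vstack([np.hstack(A[:2]),np.hstack(A[2:])]))
e=shot("side");cv2.imwrite("pics/fs.png",cv2.convertScaleAbs(cv2.resize(e["color"][110:350,290:510],None,fx=2.5,fy=2.5,interpolation=cv2.INTER_CUBIC),alpha=1.4))
for n,(x,y),yw,h,L in [("bk",(663.5,217),-.012,30,68),("bl",(674.2,70.8),.01,34,64),("ox",(633.3,-82.2),.058,28,66),("tan",(674.8,-217),-.015,26,62)]:
    W=L-6;q=[proj(d,(x-b*np.sin(yw),y+b*np.cos(yw),130+h)) for b in (W/2,-W/2)];print(n,np.round(q,1).tolist())
```

```text
bk [[195.8, 138.6], [221.9, 138.5]]
bl [[258.1, 133.1], [282.5, 132.5]]
ox [[322.4, 150.1], [347.5, 148.3]]
tan [[378.7, 132.0], [402.0, 132.0]]
```

View pics/f.png

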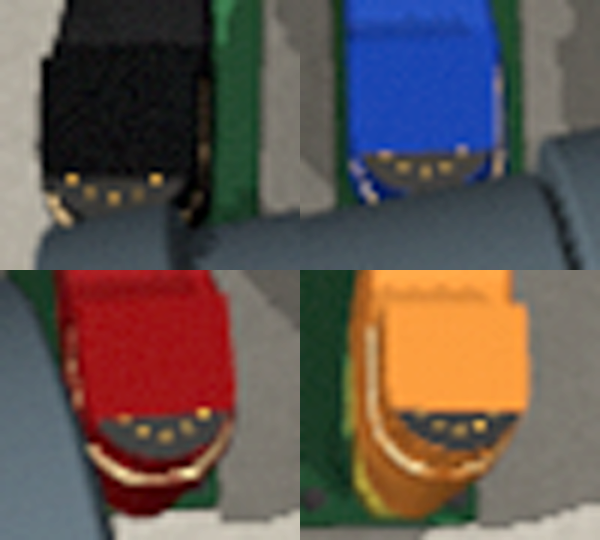

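View pics/fs.png

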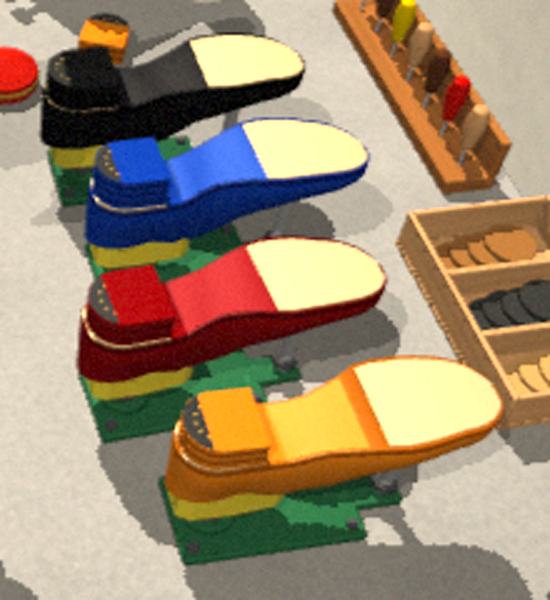

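The final pictures show all four heels flat and square on their own seats. The breast corners lie within about 2 mm of the predictions: oxblood (75,302)–(225,293), tan (385,303), blue (348,38)–(497,38) and black (43,58). The arm is clear of everything, so I'm handing in.

```bash
python3 -c "
from station import ctrl
print(ctrl.close_job())"
```

```text
the job is handed in; nothing more can be done
None
```

All four heels are set flat and square on the seats of their own colour, breast to the toe and within about 2 mm of the breast lines; no move went near the tin or the jar, and the job was handed in at about 31 s.

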